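# Open the tight spring jar and hold its lid

### The arm

A 6-joint arm with a two-finger parallel gripper is mounted at the origin on the work surface. World frame = base frame: x ahead of the robot, y to its left, z up, the work surface at z = 0. Lengths are in mm, angles in rad, forces in N, time in s.
With the tool pointing down it reaches from about 350 to 875 mm from the base axis. Payload 4.2 kg.
Tool frame: the origin (TCP) lies at the very end of the fingers, on their centre line; the grasp point (between the pads) lies 19 mm behind it; z points along the fingers, y is the line along which they close (so a half turn about z gives the same grasp; the last joint's range is limited). The gripper opens to 85 mm and grips with 20 to 120 N. Pads are 22 mm wide; open, the fingers measure 114 mm over their backs; the gripper's body (76 mm by 85 mm) begins 54 mm behind the grasp point. The pads swing forward as they close: fully open they stand 13 mm farther back than shut.
Start: joints at [1.45, 0.385, 0.008, 0, -1.194, -0.259], TCP at [231.676, 580.453, 231.312] pointing down, gripper open.
Joint ranges: [-3.14, 3.14], [-1.21, 2.06], [-1.07, 1.41], [-3.16, 2.05], [-2.99, -0.16], [-3.1, 3.1]. Speed limits (rad/s): [2.79, 2.79, 3.14, 3.14, 3.14, 3.14].

### API

Orientations are given as a unit quaternion [x, y, z, w].
In Python, from bench import arm, viewer gives the robot as it stands. The module is installed in compiled form; this text tells all that it offers.
- The arm moves only by the shell command python3 -m jog [OPENING], which reads ROWS from standard input. ROWS is a JSON list of rows, 1 to 10 of them, each an object with the fields d (a list: dx, dy, dz in units of 20 mm), rotvec (a list: a rotation vector rx, ry, rz in units of 0.05 rad); a field left out counts as zero; each row is the pose to reach, as a shift and turn from the pose commanded when the command began, along the tool's axes at that moment; what a row does not reach only later rows make up. A row lasts 1/10 s, in which the tool goes at most 50 mm and 0.15 rad, less where a joint would pass 70% of its speed; a pose out of reach is approached as far as the arm can. OPENING is the finger opening in mm, set as the command begins (- or left out keeps the last). The fingers move at their own pace and stop on an object; the grip force is fixed at half the most. Time passes only in rows, so rows that do not move let the fingers close. It prints the time, the measured TCP pose, the force, the opening and the grip force at its end. Input that does not fit is refused with a message, and nothing moves.
- arm.read_state(): the state, without advancing time (a new reading comes with each control period).
- viewer.get_image(name): name is "side" or "top"; returns (picture, depth): 384x512x3 uint8, blue, green, red; 384x512 float32, mm along the optical axis (not along the pixel's ray), 0 where there is no reading.
- viewer.get_calibration(name): a dict with "K" (3x3 intrinsics, pixels), "rvec" (rotation vector, rad) and "tvec" (3), from world to camera coordinates, as OpenCV has them. Camera axes: x right, y down, z forward; pixel columns grow to the right and rows downward; lengths in mm; the calibration is good to about 2 mm. A picture is of the moment at which its call begins. get_calibration takes no time and is no camera call.
- arm.job_done(): hands the job in; it is judged then, once.
The state is a dict: "clock": time; "joints": joint angles; "joint_vel": joint speeds; "joint_efforts": joint torques, N m; "position": TCP position; "ee_rot": TCP orientation; "contact_force": force on the tool from outside, world axes, zero at the start; "wrist_torque": the same for the moment, N m; "gripper_width": finger opening in mm; "grasp_force": force on a finger pad.
Only numpy, scipy, OpenCV 4.12 (cv2) and the standard library are available. Lean on these libraries where they do the work, as an engineer would, in place of code of your own. Each camera call takes 0.05 s, during which the arm holds its last target. There are 200 camera calls.

### The job

Pencil springs are needed: take the square glass jar off the turntable and set it gently, fully down, in the square well of the wooden block, which keeps it from turning, then unscrew its tight red lid (anticlockwise seen from above), stopping as soon as the threads let go. The lid is thin tin and the jar is glass, so never squeeze either with more than 30 N, and leave everything else on the turntable where it is. Finish while still holding the free lid level just above the jar's mouth, centred over it and clear of it by a centimetre or two, with the jar still standing in the well; do not put the lid down or let it go.

Things in the scene. Friction and masses are not known exactly. Their poses are not given: they have to be found in the camera images.
- jar: clear glass jar of little metal springs, about 0.3 kg, loose on the turntable with its lid on (75 mm high in all): square body 60 x 60 mm, 50 mm high, then a sloping shoulder and a round 38 mm neck. Origin: centre of its underside, z up, x and y square to its flat sides; a white bead on the body's top edge marks +x. Not braced in the well, it just turns along with the lid
- jar_lip (a point): centre of the jar's glass lip, 67 mm above its underside. On the lip lies a black rubber ring, outer diameter 34 mm; the tight lid squashes it to 5 mm and it pushes the lid up with about 19 N; as the lid comes off it springs back to 9 mm
- lid: round red tin screw lid, 52 mm outside diameter, 18 mm high, 45 g. Origin: centre of its lower edge, z up; screwed on, 57 mm above the jar's underside. A white dot on top marks its +x. Screwed tight, its x points 44 to 64 degrees clockwise (from above) of the jar's x; turned anticlockwise it lets go when the two x axes are in line (dot over bead), having risen 2 mm
- lid_skirt (a point): centre of the lid at mid-height of its ribbed skirt, 9 mm above its lower edge: where to grip it. Breaking it loose takes about 0.5 N m: grip it with some 15 N at least. Once the threads let go, it lifts straight off over the next 38 degrees of turn; beyond that its lugs catch under the next ridges. The jar can be lifted by its tight lid
- block: pale wooden assembly block fixed to the table, 110 mm (its x) x 170 mm (its y) x 46 mm high, with a square well for the jar and a row of three empty 12 mm pencil holes. Origin: centre of its underside, z up
- well (a point): centre of the floor of the block's square well, 18 mm above the table and 30 mm from the block's centre along its -y. The well is 65 x 65 mm, its sides along the block's x and y, and 28 mm deep (mouth 46 mm above the table). The jar fits with 2.5 mm to spare on each side, in any of the four square positions
- susan: wooden lazy-susan turntable, disc 330 mm in diameter, its top 40 mm above the table; turns easily. Origin: on its axis at table level. A three-lane tray with 9 mm high walls is fixed along its +x edge
- trinket_box: closed brass trinket box with a latch, 46 x 64 x 42 mm, standing on the turntable. Origin: centre of its underside. Leave alone
- ramekin: white fluted porcelain ramekin with a chipped rim, 86 mm in diameter, 44 mm high, standing on the turntable. Origin: centre of its underside. Leave alone
- barrel: teal pencil barrel, 12 mm in diameter, 104 mm long, lying in the tray. Origin: underside, at mid-length. Leave alone
- clutch_tube: silver clutch tube, 9 mm in diameter, 84 mm long, lying in the tray. Origin: underside, at mid-length. Leave alone
- rubber_grip: black ribbed rubber grip, 12 mm in diameter, 38 mm long, lying in the tray. Origin: underside, at mid-length. Leave alone
Mind the look-alikes: they are no part of the job. What is shaped like the jar but purple or turquoise is not meant. Of the things like the block, leave any that is orange; of the rest the larger one is meant.

How it is judged (in metres and radians):
On the way, in this order (a step that is already met when the one before it is completed fails the run):
1. the jar stands fully down in the well of the block, its lid still screwed on (horizontal distance between jar and well below 0.005 m and z of jar in the frame of well below 0.003 m and angle between jar's own z axis and vertical below 0.06 rad and (angle between the x axis of jar and the x axis of block, either way round below 0.2 rad or angle between the y axis of jar and the x axis of block, either way round below 0.2 rad) and z of lid in the frame of jar below 0.059 m and angle between the x axis of lid and the x axis of jar, either way round above 0.55 rad), for 0.2 s.
2. with the jar seated in the well, the lid, held by the fingers, has come off the threads and risen from them (horizontal distance between jar and well below 0.005 m and z of jar in the frame of well below 0.003 m and angle between jar's own z axis and vertical below 0.06 rad and (angle between the x axis of jar and the x axis of block, either way round below 0.2 rad or angle between the y axis of jar and the x axis of block, either way round below 0.2 rad) and z of lid in the frame of jar above 0.064 m and angle between the x axis of lid and the x axis of jar, either way round below 0.66 rad and contact force between the fingers and lid above 1 N), for 0.1 s.
At the end, for the whole second after the job is handed in: Jar upright and still in the well (within 5 mm of its centre, 3 mm of its floor); lid held still in the fingers, free of the jar, level within 8 degrees, centred within 12 mm, its lower edge 8 to 40 mm above the glass lip, turned no more than 38 degrees past where the threads let go (horizontal distance between jar and well below 0.005 m and z of jar in the frame of well below 0.003 m and angle between jar's own z axis and vertical below 0.06 rad and (angle between the x axis of jar and the x axis of block, either way round below 0.2 rad or angle between the y axis of jar and the x axis of block, either way round below 0.2 rad) and contact force between the fingers and lid above 1 N and contact force between lid and jar below 0.2 N and z of lid in the frame of jar between 0.0745 and 0.107 m and horizontal distance between lid and jar below 0.012 m and angle between lid's own z axis and vertical below 0.15 rad and angle between the x axis of lid and the x axis of jar, either way round below 0.66 rad and linear speed of each of lid, jar below 0.02 m/s); the arm keeps its last pose, push and grip.
It fails at once if the lid or the jar is squeezed with more than 40 N (goal: 30 N) (contact force between the fingers and lid above 80 N or contact force between the fingers and jar above 80 N).
It fails at once if the jar is tipped by more than 25 degrees (angle between jar's own z axis and vertical above 0.44 rad).
It fails at once if the jar is let fall (faster than 0.45 m/s, a drop of about 1 cm) (contact force between the fingers and lid below 0.5 N and contact force between the fingers and jar below 0.5 N and linear speed of jar above 0.45 m/s).
It fails at once if the lid is turned far past the point where the threads let go (angle between the x axis of lid and the x axis of jar, either way round above 1.35 rad).
It fails at once if something else on the turntable is shifted by more than 40 mm (distance of any of trinket_box, ramekin, barrel, clutch_tube, rubber_grip from where it was at the start of the episode above 0.04 m).
It also fails if it takes over 58 s, if anything falls off the work surface, if the arm or the gripper's body presses on something with over 40 N, if the wrist force passes 120 N, or if a joint passes its speed limit or range.

## Working session

There is one attempt and no reset: what is moved stays moved. The work goes in short steps, Python scripts to look and compute and a shell command to move; the robot and the scene stay as the last step left them, time stands still between calls to the robot, and variables do not carry over. Pictures are saved under pics/ and viewed, at most 10 in all, crops included, and the job is handed in when it is done.

```bash
mkdir -p pics
python3 - <<'E'
from bench import arm, viewer
import cv2,numpy as np
s=arm.read_state();print(s)
for n in("side","top"):
    p,d=viewer.get_image(n);cv2.imwrite(f"pics/{n}0.png",p);np.save(f"pics/{n}0.npy",d);c=viewer.get_calibration(n)
    R=cv2.Rodrigues(np.array(c["rvec"],float))[0];print(n,c["K"],(-R.T@np.array(c["tvec"],float).ravel()).round(),R.round(2))
E
```

```text
{'clock': 0.0, 'joints': array([ 1.44960831e+00,  3.85573324e-01,  6.63247696e-03, -5.13700200e-04,
       -1.19399628e+00, -2.58582166e-01]), 'joint_vel': array([ 7.39148566e-04,  6.28183654e-04, -1.10281428e-03,  9.26517215e-05,
       -6.13129350e-04, -1.66335466e-03]), 'joint_efforts': array([-1.68535394e-04, -3.92291451e+01,  1.88410914e+01,  4.18622777e+00,
       -4.56587411e-03, -3.45821611e-06]), 'position': array([231.46447268, 579.93333401, 230.2118819 ]), 'ee_rot': array([ 9.82007449e-01, -1.88838999e-01, -1.64691435e-04,  1.08426080e-03]), 'contact_force': array([-0.59807444,  0.49292061,  1.08235339]), 'wrist_torque': array([-0.04890459, -0.02630964, -0.01631516]), 'grasp_force': 0.0, 'gripper_width': 85.08005410132178}
side [[491.95330663   0.         254.7238899 ]
 [  0.         491.95330663 195.49263823]
 [  0.           0.           1.        ]] [ 293. -776.  951.] [[ 0.94 -0.33  0.02]
 [-0.22 -0.66 -0.71]
 [ 0.25  0.67 -0.7 ]]
top [[458.7912714    0.         260.67347554]
 [  0.         458.7912714  187.93420359]
 [  0.           0.           1.        ]] [ 540.   26. 1214.] [[-0.01 -1.    0.01]
 [-1.    0.01 -0.05]
 [ 0.05 -0.01 -1.  ]]
```

View pics/side0.png

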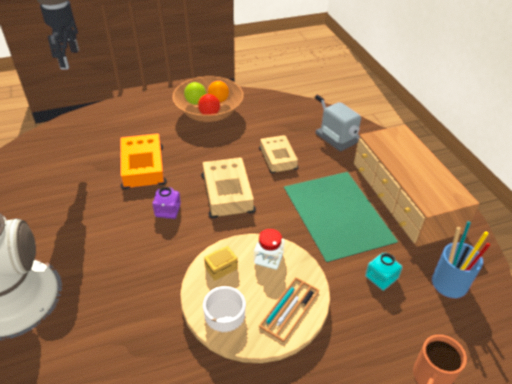

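View pics/top0.png

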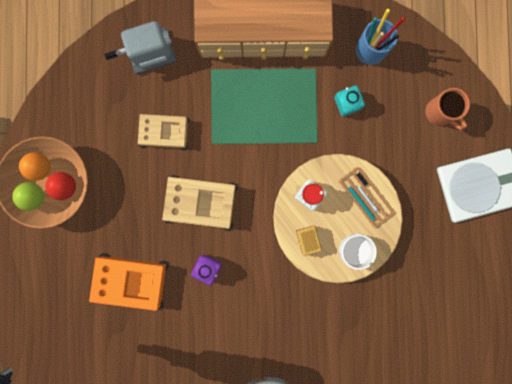

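Side view: red-lidded jar at (269,247), purple look-alike (167,203), turquoise (383,270). Blocks: larger pale one (228,187), smaller pale (279,153), orange (142,160). In the top view the jar is at (312,194) and the block at (200,203). I choose the red-lidded jar and the larger pale block; next I check them in one close crop.

Run:
```python
import cv2,numpy as np
t=cv2.imread("pics/top0.png");s=cv2.imread("pics/side0.png")
f=lambda im,x,y,w,h,k:cv2.resize(im[y:y+h,x:x+w],None,fx=k,fy=k,interpolation=cv2.INTER_CUBIC)
a=np.vstack([f(t,290,172,50,50,8)[:300],f(t,160,170,80,60,5)])if 0 else None
A=f(t,290,170,50,37,8);B=f(t,158,170,80,60,5)   #400x296, 400x300
C=f(s,245,222,50,37,8);D=f(s,190,150,80,60,5)
cv2.imwrite("pics/crop0.png",np.hstack([np.vstack([A,B]),np.vstack([C,D])]))
```

```text
(no output)
```

View pics/crop0.png

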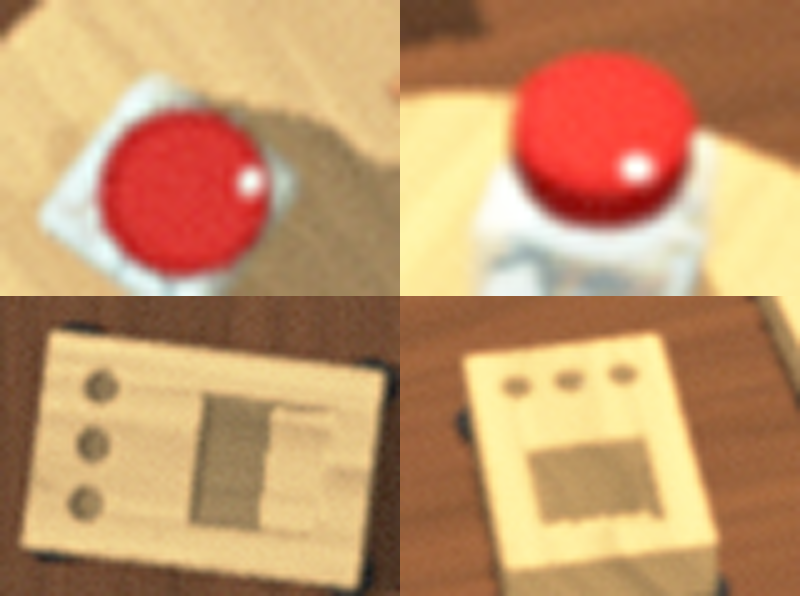

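The crop confirms the choice: clear jar with red lid, dot at crop (250,182) in the top view and (637,169) in the side view. The block corners are sharp, with the pencil holes towards +y. Next I triangulate.

```bash
cat > h.py <<'E'
import cv2,numpy as np
from bench import arm,viewer
from scipy.spatial.transform import Rotation as Ro
C={n:viewer.get_calibration(n) for n in("side","top")}
def ray(n,p):
    c=C[n];K=np.array(c["K"]);R=cv2.Rodrigues(np.array(c["rvec"],float))[0];t=np.array(c["tvec"],float).ravel()
    d=R.T@np.linalg.inv(K)@[p[0],p[1],1];return -R.T@t,d
def onz(n,p,z):
    o,d=ray(n,p);return o+d*(z-o[2])/d[2]
def tri(pt,ps):
    A=[];b=[]
    for n,p in(("top",pt),("side",ps)):
        o,d=ray(n,p);d/=np.linalg.norm(d);P=np.eye(3)-np.outer(d,d);A.append(P);b.append(P@o)
    x=np.linalg.solve(sum(A),sum(b));r=[np.linalg.norm(a@x-q) for a,q in zip(A,b)];return x.round(1),round(max(r),1)
u=lambda x,y,ox,oy,k:((x+.5)/k-.5+ox,(y+.5)/k-.5+oy)
E
python3 - <<'E'
from h import *
T=lambda x,y:u(x,y,290,170,8); S=lambda x,y:u(x-400,y,245,222,8)
TB=lambda x,y:u(x,y-296,158,170,5); SB=lambda x,y:u(x-400,y-296,190,150,5)
print("lid",tri(T(185,191),S(604,117)),"dot",tri(T(250,182),S(637,169)))
for c in[((50,330),(660,333)),((22,546),(463,355)),((387,370),(717,538)),((360,587),(500,568)),((205,395),(645,438)),((190,524),(527,455))]:
    print(tri(TB(*c[0]),SB(*c[1])))
L,Tp,Rr=[onz("top",T(*p),90) for p in((42,213),(152,75),(295,185))]
a=lambda v:np.degrees(np.arctan2(v[1],v[0])).round(1)
print("jar corners",L.round(),Tp.round(),Rr.round(),a(Tp-L),a(Rr-Tp),(L+Rr)/2)
# red mask
im=cv2.imread("pics/top0.png").astype(int);m=(im[...,2]>150)&(im[...,1]<80);m[:, :290]=0;m[:,345:]=0;m[:165]=0;m[230:]=0
ys,xs=np.nonzero(m);print(xs.min(),xs.max(),ys.min(),ys.max())
d=np.load("pics/top0.npy");o,r=ray("top",(312,194));print("lid z depth",(o+r*d[194,312]).round(1)); o,r=ray("top",(173,215));print("block z",(o+r*d[215,173]).round(1))
im=cv2.imread("pics/side0.png");d=np.load("pics/side0.npy");o,r=ray("side",(270,236));print("lid z depth side",(o+r*d[236,270]).round(1))
E
```

```text
lid (array([ 580.2, -110.4,  116.1]), np.float64(0.7)) dot (array([ 582.7, -130.1,  114.9]), np.float64(0.8))
(array([631.7, 249.6,  46.7]), np.float64(0.3))
(array([521.1, 264.4,  47.6]), np.float64(1.5))
(array([607.7,  78.6,  50.3]), np.float64(1.5))
(array([496.5,  94. ,  48.6]), np.float64(3.0))
(array([597.5, 171.6,  43. ]), np.float64(0.5))
(array([532.3, 179.7,  42.1]), np.float64(0.1))
jar corners [576. -70.  90.] [ 618. -104.   90.] [ 583. -148.   90.] -39.5 -128.5 [ 579.52411309 -108.79050819   90.        ]
303 322 184 203
lid z depth [ 579.6 -108.9  116.9]
block z [533.8 236.6  44.7]
lid z depth side [ 578.9 -111.3  118.1]
```

```bash
cat >> h.py <<'E'
def go(x,y,z,yl=None):
    s=arm.read_state();R=Ro.from_quat(s["ee_rot"]);m=R.as_matrix();p=np.array(s["position"])
    cur=np.degrees(np.arctan2(m[1,1],m[0,1]))
    if yl is None: yl=cur
    dy=(yl-cur+90)%180-90
    G=np.column_stack([np.cross([np.cos(np.radians(cur+dy)),np.sin(np.radians(cur+dy)),0],[0,0,-1]),[np.cos(np.radians(cur+dy)),np.sin(np.radians(cur+dy)),0],[0,0,-1]])
    print("t",round(s["clock"],2),"pos",p.round(1),"yline",cur.round(1),"shift",(m.T@(np.array([x,y,z])-p)).round(1),"rot",(R.inv()*Ro.from_matrix(G)).as_rotvec().round(3),"F",np.round(s["contact_force"],1),"w",round(s["gripper_width"],2),"g",round(s["grasp_force"],1),"j",np.round(s["joints"],2))
E
python3 -c "
from h import *
go(580,-110,200,26)"
```

```text
t 0.1 pos [231.5 580.  230.3] yline -111.8 shift [579.6 511.5  31.4] rot [ 0.002 -0.001  0.737] F [-0.9  0.7  0.5] w 85.33 g 0.0 j [ 1.45  0.39  0.01 -0.   -1.19 -0.26]
```

Units first: shifts go in units of 20 mm and turns go in units of 0.05 rad. So 375 mm is 18.75, 331 mm is 16.55, 0.15 rad is 3.

```bash
echo '[{"d": [18.75,16.55,0],"rotvec": [0,0,3]},{"d": [18.75,16.55,0],"rotvec": [0,0,6]},{"d": [18.75,16.55,0],"rotvec": [0,0,9]},{"d": [18.75,16.55,0],"rotvec": [0,0,12]},{"d": [18.75,16.55,0],"rotvec": [0,0,14.7]},{"d": [18.75,16.55,0],"rotvec": [0,0,14.7]},{"d": [18.75,16.55,0],"rotvec": [0,0,14.7]},{"d": [18.75,16.55,0],"rotvec": [0,0,14.7]},{"d": [18.75,16.55,0],"rotvec": [0,0,14.7]},{"d": [18.75,16.55,0],"rotvec": [0,0,14.7]}]' | python3 -m jog 80
python3 -c "
from h import *
go(580,-110,200,26)"
```

```text
clock: 1.1
position: [457.4, 132.2, 231.3]
ee_rot: [0.849, -0.529, -0.0, -0.0]
contact_force: [0.8, 0.5, -0.6]
gripper_width: 80.1
grasp_force: 0.0
t 1.1 pos [457.4 132.2 231.3] yline -153.9 shift [271.4  -3.3  31.3] rot [-0.     0.     0.003] F [ 0.8  0.5 -0.6] w 80.12 g 0.0 j [ 0.62  0.13 -0.34 -0.   -1.1  -0.17]
```

To row units: 271 mm is 13.55, 30 mm is 1.5.

```bash
echo '[{"d": [13.55,-0.15,1.5]},{"d": [13.55,-0.15,1.5]},{"d": [13.55,-0.15,1.5]},{"d": [13.55,-0.15,1.5]},{"d": [13.55,-0.15,1.5]},{"d": [13.55,-0.15,1.5]},{"d": [13.55,-0.15,1.5]},{"d": [13.55,-0.15,1.5]}]' | python3 -m jog
python3 - <<'E'
from h import *
go(580,-110,92,26)
p,d=viewer.get_image("side");cv2.imwrite("pics/s1.png",cv2.resize(p[150:310,180:380],None,fx=4,fy=4,interpolation=cv2.INTER_CUBIC)[:600])
E
```

```text
clock: 1.9
position: [578.7, -108.1, 200.5]
ee_rot: [0.848, -0.53, -0.001, 0.0]
contact_force: [0.5, 0.5, 0.2]
gripper_width: 79.7
grasp_force: 0.0
t 1.9 pos [ 578.7 -108.1  200.5] yline -154.0 shift [  2.4  -0.5 108.5] rot [0.001 0.001 0.001] F [0.5 0.5 0.2] w 79.68 g 0.0 j [ 0.09  0.35 -0.13 -0.   -1.1   0.36]
```

View pics/s1.png

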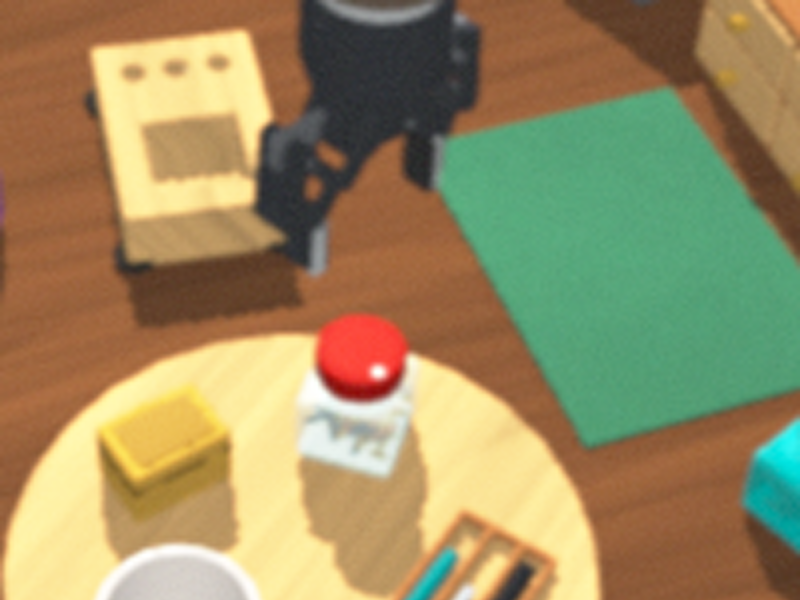

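Jar lid at crop (361,355), fingers straddling above it at (315,265) and (432,180), nothing else in the way. Descending.

```bash
echo '[{"d": [0.05,-0.05,2]},{"d": [0.1,-0.05,3.75]},{"d": [0.1,-0.05,4.75]},{"d": [0.1,-0.05,5.15]},{"d": [0.1,-0.05,5.4]},{"d": [0.1,-0.05,5.4]}]' | python3 -m jog 72
echo '[{},{}]' | python3 -m jog 58
python3 - <<'E'
from h import *
go(580,-110,92,26)
p,d=viewer.get_image("side");cv2.imwrite("pics/s2.png",cv2.resize(p[180:280,210:340],None,fx=6,fy=6,interpolation=cv2.INTER_CUBIC))
E
```

```text
clock: 2.55
position: [581.3, -108.5, 94.0]
ee_rot: [0.849, -0.528, 0.0, -0.0]
contact_force: [-0.4, 0.4, -0.4]
gripper_width: 72.1
grasp_force: 0.0
clock: 2.75
position: [581.3, -109.2, 94.6]
ee_rot: [0.849, -0.529, 0.001, -0.0]
contact_force: [-1.2, -0.2, 0.2]
gripper_width: 57.9
grasp_force: 0.3
t 2.75 pos [ 581.3 -109.2   94.6] yline -153.9 shift [0.2 1.5 2.6] rot [-0.001 -0.001  0.002] F [-1.2 -0.2  0.2] w 57.87 g 0.3 j [ 0.09  0.46 -0.25  0.   -0.86  0.37]
```

View pics/s2.png

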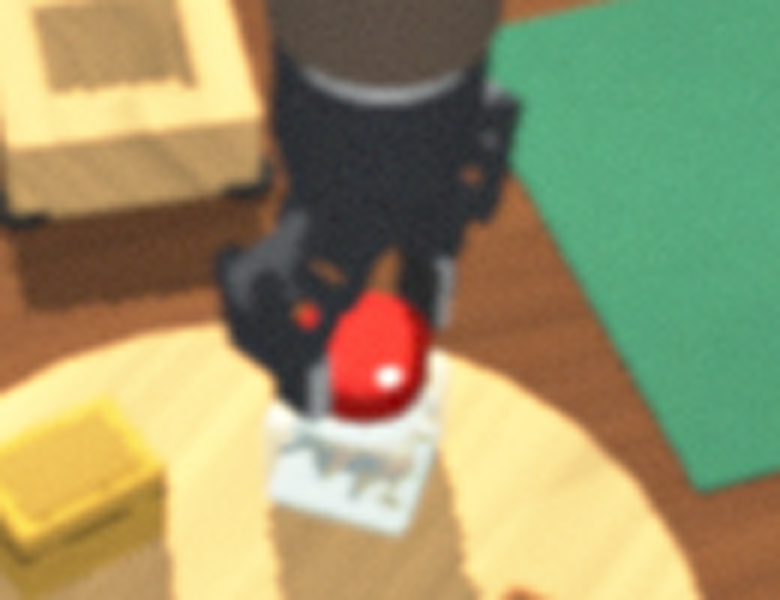

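Near fingertip at (318,412), level with the lid's lower edge; the lid lies between the pads. Going 2 mm lower, then closing in small steps.

```bash
echo '[{"d": [0,0.05,0.1]},{"d": [0,0.05,0.1]}]' | python3 -m jog 55
echo '[{},{}]' | python3 -m jog 53 | tail -3
echo '[{},{}]' | python3 -m jog 51.5 | tail -3
```

```text
clock: 3.0
position: [580.1, -109.7, 91.4]
ee_rot: [0.849, -0.529, 0.0, -0.0]
contact_force: [0.2, 0.5, -1.0]
gripper_width: 55.0
grasp_force: 0.0
contact_force: [-2.3, -1.3, 1.3]
gripper_width: 52.6
grasp_force: 0.9
contact_force: [-2.2, -1.5, 3.1]
gripper_width: 52.0
grasp_force: 15.7
```

```bash
echo '[{},{}]' | python3 -m jog 51.2 | tail -3; echo '[{},{}]' | python3 -m jog 51.0 | tail -3
```

```text
contact_force: [-4.0, -2.9, 3.9]
gripper_width: 51.6
grasp_force: 21.5
contact_force: [-4.0, -2.9, 5.7]
gripper_width: 51.3
grasp_force: 25.6
```

To row units: -45 mm is -2.25, -8 mm is -0.4.

```bash
echo '[{"d": [0,0,-0.15]},{"d": [0,0,-0.4]},{"d": [0,0,-0.9]},{"d": [0,0,-1.6]},{"d": [0,0,-2.25]},{"d": [0,0,-2.25]}]' | python3 -m jog; python3 -c "
from h import *
go(560.1,141.9,136,57)"
```

```text
clock: 4.4
position: [582.0, -109.4, 138.9]
ee_rot: [0.849, -0.529, 0.002, -0.002]
contact_force: [0.7, 0.3, -4.1]
gripper_width: 51.3
grasp_force: 25.7
t 4.4 pos [ 582.  -109.4  138.9] yline -153.8 shift [-235.2  -91.2    2.8] rot [-0.004 -0.004 -0.538] F [ 0.7  0.3 -4.1] w 51.27 g 25.7 j [ 0.09  0.41 -0.21  0.   -0.95  0.37]
```

To row units: -8 mm is -0.4, -235 mm is -11.75, -0.54 rad is -10.8.

```bash
echo '[{"d": [-1,-0.4,0],"rotvec": [0,0,-1]},{"d": [-2.5,-1,0],"rotvec": [0,0,-2.4]},{"d": [-4.25,-1.65,0],"rotvec": [0,0,-4]},{"d": [-6,-2.3,0],"rotvec": [0,0,-5.6]},{"d": [-7.75,-3,0],"rotvec": [0,0,-7.2]},{"d": [-9.5,-3.7,0],"rotvec": [0,0,-8.8]},{"d": [-10.75,-4.15,0],"rotvec": [0,0,-10]},{"d": [-11.5,-4.45,0],"rotvec": [0,0,-10.6]},{"d": [-11.75,-4.55,0],"rotvec": [0,0,-10.8]},{"d": [-11.75,-4.55,0],"rotvec": [0,0,-10.8]}]' | python3 -m jog
python3 - <<'E'
from h import *
go(560.1,141.9,136,57)
a,d=viewer.get_image("side");b,d=viewer.get_image("top")
cv2.imwrite("pics/s3.png",a);cv2.imwrite("pics/t3.png",b)
f=lambda im,x,y,w,h,k:cv2.resize(im[y:y+h,x:x+w],None,fx=k,fy=k,interpolation=cv2.INTER_CUBIC)
cv2.imwrite("pics/c3.png",np.hstack([f(b,160,160,80,100,5),f(a,180,130,80,100,5)]))
E
```

```text
clock: 5.4
position: [558.1, 141.6, 136.0]
ee_rot: [0.959, -0.283, -0.0, 0.0]
contact_force: [0.3, 1.2, -3.9]
gripper_width: 51.4
grasp_force: 25.7
t 5.4 pos [558.1 141.6 136. ] yline -122.9 shift [ 1.5 -1.3  0. ] rot [0.001 0.    0.001] F [ 0.3  1.2 -3.9] w 51.37 g 25.7 j [ 0.53  0.39 -0.25 -0.   -0.94  0.47]
```

View pics/c3.png

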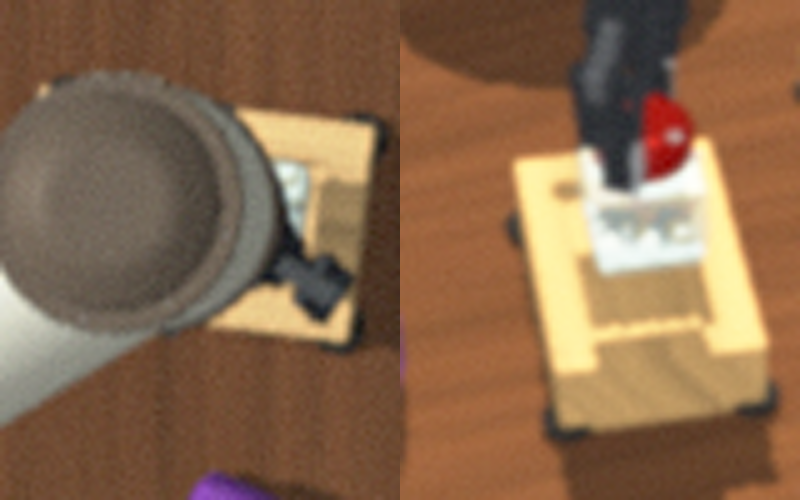

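Run:
```python
from h import *
S=lambda x,y:u(x-400,y,180,130,5); SB=lambda x,y:u(x-400,y-296,190,150,5)
a,b=[onz("side",S(*p),84.5) for p in((604,272),(701,257))]
yd=np.array([np.sin(np.radians(8)),np.cos(np.radians(8)),0])
print("jar bottom edge",a.round(1),b.round(1),np.degrees(np.arctan2(*(b-a)[1::-1])),"len",np.linalg.norm(b-a),"centre",((a+b)/2+30*yd).round(1))
w=[onz("side",SB(*p),46) for p in((527,455),(645,438),(663,515),(543,522))];print(np.round(w,1),np.mean(w,0).round(1))
T=lambda x,y:u(x,y-296,158,170,5)
print("top well far edge",onz("top",T(205,395),46).round(1),onz("top",T(190,524),46).round(1),"side far holes mid:")
# block centre from each cam at z=46
bt=[onz("top",T(*p),46) for p in((50,330),(22,546),(387,370),(360,587))];bs=[onz("side",SB(*p),46) for p in((660,333),(463,355),(717,538),(500,568))]
print("top",np.mean(bt,0).round(1),"side",np.mean(bs,0).round(1))
# jar centre by red lid now from side image: full img of initial
```

```text
jar bottom edge [531.5 121.3  84.5] [582.5 116.5  84.5] -5.414973942429551 len 51.19097081459173 centre [561.2 148.6  84.5]
[[531.2 175.6  46. ]
 [596.  168.6  46. ]
 [586.3 108.3  46. ]
 [524.8 123.1  46. ]] [559.6 143.9  46. ]
top well far edge [597.9 171.1  46. ] [532.4 179.2  46. ] side far holes mid:
top [565.8 171.4  46. ] side [563.4 174.4  46. ]
```

Side view: jar over the well, bottom edge at (604,272)–(701,257), jar flats roughly parallel to the well. Lowering to just above the mouth.

```bash
echo '[{"d": [0.05,-0.05,0.4]},{"d": [0.1,-0.1,1]},{"d": [0.1,-0.1,1.4]},{"d": [0.1,-0.1,1.6]},{"d": [0.1,-0.1,1.6]},{"d": [0.1,-0.1,1.6]}]' | python3 -m jog
python3 - <<'E'
from h import *
go(560.5,142.5,100,57)
a,d=viewer.get_image("side");b,d2=viewer.get_image("top")
f=lambda im,x,y,w,h,k:cv2.resize(im[y:y+h,x:x+w],None,fx=k,fy=k,interpolation=cv2.INTER_CUBIC)
cv2.imwrite("pics/c4.png",f(a,190,140,80,80,7))
E
```

```text
clock: 6.1
position: [561.3, 142.0, 104.3]
ee_rot: [0.959, -0.283, 0.0, 0.0]
contact_force: [-0.3, 0.3, -2.6]
gripper_width: 51.5
grasp_force: 25.7
t 6.1 pos [561.3 142.  104.3] yline -122.9 shift [-0.9  0.   4.3] rot [ 0.    -0.     0.001] F [-0.3  0.3 -2.6] w 51.48 g 25.7 j [ 0.53  0.43 -0.27  0.   -0.87  0.47]
```

View pics/c4.png

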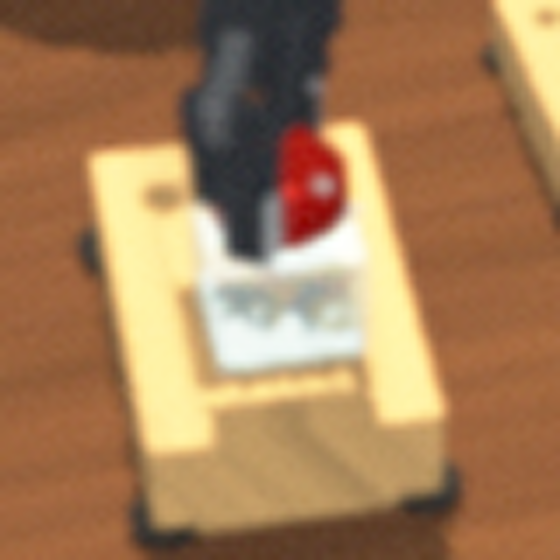

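Jar bottom edge at (218,370)–(362,355) sits centred left-right over the well; the near well edge runs (205,395)–(370,380), suggesting about 1 mm less y. Lowering gently while watching force.

To row units: 2 mm is 0.1, 1 mm is 0.05.

```bash
echo '[{"d": [0,0.05,0.1]},{"d": [0,0.05,0.2]},{"d": [0,0.05,0.3]},{"d": [0,0.05,0.4]},{"d": [0,0.05,0.5]},{"d": [0,0.05,0.5]}]' | python3 -m jog
```

```text
clock: 6.8
position: [560.3, 141.1, 93.9]
ee_rot: [0.959, -0.283, -0.0, 0.0]
contact_force: [0.7, 0.6, -4.8]
gripper_width: 51.5
grasp_force: 25.7
```

To row units: 20 mm is 1, 18 mm is 0.9.

```bash
echo '[{"d": [0,0,0.15]},{"d": [0,0,0.3]},{"d": [0,0,0.45]},{"d": [0,0,0.6]},{"d": [0,0,0.75]},{"d": [0,0,0.9]},{"d": [0,0,1]},{"d": [0,0,1]}]' | python3 -m jog
echo '[{"d": [0,0,0.05]},{"d": [0,0,0.1]},{"d": [0,0,0.15]},{"d": [0,0,0.15]}]' | python3 -m jog
```

```text
clock: 7.6
position: [560.4, 141.0, 73.5]
ee_rot: [0.959, -0.284, -0.0, 0.0]
contact_force: [-0.6, 0.5, -4.0]
gripper_width: 51.8
grasp_force: 25.7
clock: 8.0
position: [560.4, 141.1, 71.2]
ee_rot: [0.959, -0.283, -0.0, 0.0]
contact_force: [0.2, -0.2, -4.1]
gripper_width: 51.7
grasp_force: 25.7
```

```bash
echo '[{"d": [0,0,0.035]},{"d": [0,0,0.07]},{"d": [0,0,0.07]}]' | python3 -m jog|sed -n 2,4p
echo '[{"d": [0,0,0.035]},{"d": [0,0,0.07]},{"d": [0,0,0.07]}]' | python3 -m jog|sed -n 2,4p
```

```text
position: [560.7, 141.0, 70.8]
ee_rot: [0.959, -0.283, 0.0, 0.0]
contact_force: [-3.4, -2.0, 2.3]
position: [560.7, 140.9, 70.6]
ee_rot: [0.959, -0.283, 0.001, 0.0]
contact_force: [-5.2, -2.7, 10.6]
```

Seated (floor felt at about the expected height). Beginning to unscrew, anticlockwise, rising with the thread.

```bash
P='import sys;sys.path.insert(0,".");from h import *;s=arm.read_state();print("tau",s["wrist_torque"].round(2),"j6",s["joints"][5].round(3))'
echo '[{"d": [0,0,-0.05]},{"d": [0,0,-0.05],"rotvec": [0,0,-1]},{"d": [0,0,-0.05],"rotvec": [0,0,-2]},{"d": [0,0,-0.05],"rotvec": [0,0,-3]},{"d": [0,0,-0.06],"rotvec": [0,0,-4]}]' | python3 -m jog; python3 -c "$P"
echo '[{"rotvec": [0,0,-1]},{"d": [0,0,-0.015],"rotvec": [0,0,-2]},{"d": [0,0,-0.025],"rotvec": [0,0,-3]},{"d": [0,0,-0.035],"rotvec": [0,0,-4]}]' | python3 -m jog; python3 -c "$P"
```

```text
clock: 9.1
position: [560.3, 140.8, 71.1]
ee_rot: [0.983, -0.186, -0.0, 0.0]
contact_force: [-4.5, -2.5, 8.5]
gripper_width: 51.9
grasp_force: 26.5
tau [-0.61  1.48 -0.25] j6 0.67
clock: 9.5
position: [559.9, 140.3, 71.5]
ee_rot: [0.996, -0.087, -0.001, 0.001]
contact_force: [-4.9, -3.4, 7.0]
gripper_width: 51.3
grasp_force: 26.4
tau [-0.93  1.44 -0.31] j6 0.87
```

```bash
P='import sys;sys.path.insert(0,".");from h import *;s=arm.read_state();print("tau",s["wrist_torque"].round(2),"j6",s["joints"][5].round(3))'
echo '[{"d": [0,0,-0.01],"rotvec": [0,0,-1]},{"d": [0,0,-0.02],"rotvec": [0,0,-2]},{"d": [0,0,-0.03],"rotvec": [0,0,-3]},{"d": [0,0,-0.04],"rotvec": [0,0,-4]}]' | python3 -m jog; python3 -c "$P
a,d=viewer.get_image('side');cv2.imwrite('pics/c5.png',cv2.resize(a[140:220,190:270],None,fx=7,fy=7,interpolation=cv2.INTER_CUBIC))"
```

```text
clock: 9.9
position: [559.7, 140.0, 72.0]
ee_rot: [1.0, 0.013, -0.001, 0.001]
contact_force: [-5.4, -4.6, 6.1]
gripper_width: 51.3
grasp_force: 26.3
tau [-1.19  1.34 -0.32] j6 1.07
```

View pics/c5.png

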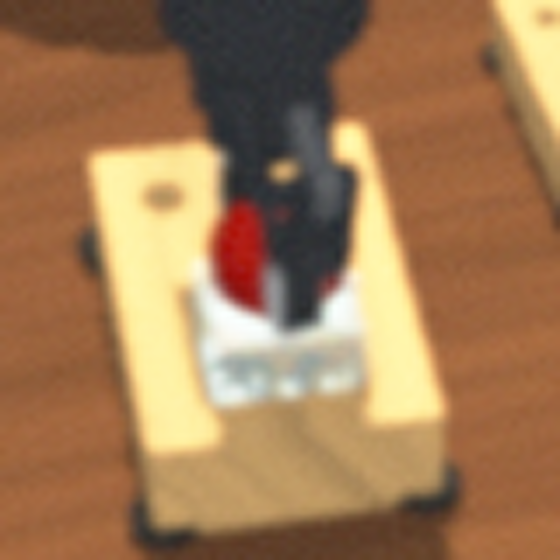

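Jar seated in the well (top edge flush, bottom hidden), the dot now hidden behind the near finger at (300,290). Continuing in small steps.

```bash
P='from h import *;s=arm.read_state();print("tau",s["wrist_torque"].round(2),"j6",s["joints"][5].round(3))'
echo '[{"d": [0,0,-0.015],"rotvec": [0,0,-1]},{"d": [0,0,-0.03],"rotvec": [0,0,-2]}]' | python3 -m jog|sed -n '2p;4p;6p'; python3 -c "$P"
echo '[{"d": [0,0,-0.015],"rotvec": [0,0,-1]},{"d": [0,0,-0.03],"rotvec": [0,0,-2]}]' | python3 -m jog|sed -n '2p;4p;6p'; python3 -c "$P"
```

```text
position: [559.5, 139.8, 72.4]
contact_force: [-4.1, -4.9, 5.9]
grasp_force: 26.3
tau [-1.32  1.31 -0.34] j6 1.17
position: [559.7, 139.6, 73.7]
contact_force: [-6.7, -6.0, 14.3]
grasp_force: 27.1
tau [-1.62  1.93 -0.22] j6 1.271
```

```bash
P='from h import *;s=arm.read_state();print("tau",s["wrist_torque"].round(2),"j6",s["joints"][5].round(3))'
echo '[{"d": [0,0,-0.01],"rotvec": [0,0,-1]}]' | python3 -m jog|sed -n '2p;4p;6p'; python3 -c "$P"
echo '[{"d": [0,0,-0.01],"rotvec": [0,0,-1]}]' | python3 -m jog|sed -n '2p;4p;6p'; python3 -c "$P"
```

```text
position: [559.8, 139.6, 74.0]
contact_force: [-4.1, -5.2, 8.5]
grasp_force: 26.6
tau [-1.67  1.37 -0.16] j6 1.321
position: [559.8, 139.6, 74.0]
contact_force: [-4.2, -6.0, 7.8]
grasp_force: 26.6
tau [-1.61  1.32 -0.11] j6 1.371
```

The torque dropped and the lid sprang up at about 0.78 rad: threads have let go. Lifting gently.

```bash
P='from h import *;s=arm.read_state();print("tau",s["wrist_torque"].round(2),"j6",s["joints"][5].round(3))'
echo '[{"d": [0,0,-0.05]},{"d": [0,0,-0.1]},{"d": [0,0,-0.15]}]' | python3 -m jog|sed -n '2p;4p;6p'; python3 -c "$P"
echo '[{"d": [0,0,-0.05]},{"d": [0,0,-0.1]},{"d": [0,0,-0.15]}]' | python3 -m jog|sed -n '2p;4p;6p'; python3 -c "$P"
```

```text
position: [560.6, 141.3, 75.6]
contact_force: [-1.6, -1.3, -1.6]
grasp_force: 25.9
tau [-0.28  0.27 -0.04] j6 1.369
position: [560.9, 141.5, 78.9]
contact_force: [0.3, -0.7, -1.7]
grasp_force: 26.0
tau [-0.33  0.09 -0.04] j6 1.369
```

```bash
echo '[{"d": [0,0,-0.1]},{"d": [0,0,-0.25]},{"d": [0,0,-0.45]},{"d": [0,0,-0.65]},{"d": [0,0,-0.85]},{"d": [0,0,-0.85]},{"d": [0,0,-0.85]},{"d": [0,0,-0.85]}]' | python3 -m jog; python3 -c "
from h import *
a,d=viewer.get_image('side');cv2.imwrite('pics/c6.png',cv2.resize(a[140:220,190:270],None,fx=7,fy=7,interpolation=cv2.INTER_CUBIC))"
```

```text
clock: 11.95
position: [560.4, 141.2, 95.7]
ee_rot: [0.987, 0.162, -0.0, 0.0]
contact_force: [0.1, 0.7, -0.6]
gripper_width: 51.4
grasp_force: 26.0
```

View pics/c6.png

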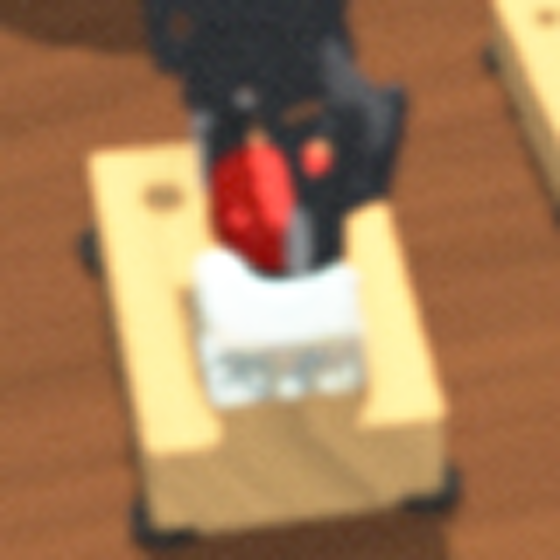

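Lid held free at (255,205), jar still seated in the well at (280,340). Rising 4 mm more for mid-range clearance, then handing in.

To row units: -4 mm is -0.2, -2 mm is -0.1.

```bash
echo '[{"d": [0,0,-0.1]},{"d": [0,0,-0.2]},{"d": [0,0,-0.2]},{"d": [0,0,-0.2]},{"d": [0,0,-0.2]}]' | python3 -m jog; python3 -c "
from bench import arm
print(arm.job_done())"
```

```text
clock: 12.5
position: [560.5, 141.2, 99.8]
ee_rot: [0.987, 0.162, -0.0, -0.0]
contact_force: [0.2, 0.6, -0.3]
gripper_width: 51.5
grasp_force: 26.0
the job is handed in; nothing more can be done
None
```

The job is handed in at 12.5 s with the jar seated in the well and the unscrewed lid held level about 2 cm above the jar's lip; the highest grip reading was 27 N, and no verdict was returned.

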